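Edge a slate serving board off its rack and lay it on the display step

ROBOT

A 6-joint arm with a two-finger parallel gripper is mounted at the origin on the work surface. World frame = base frame: x ahead of the robot, y to its left, z up, the work surface at z = 0. Lengths are in mm, angles in rad, forces in N, time in s.
With the tool pointing down it reaches from about 300 to 875 mm from the base axis. Payload 6.4 kg.
Tool frame: the origin (TCP) lies at the very end of the fingers, on their centre line; the grasp point (between the pads) lies behind it (hold_point_z is the z of the grasp point in the tool frame, in mm); z points along the fingers, y is the line along which they close (so a half turn about z gives the same grasp; the last joint's range is limited). The gripper opens to 85 mm and grips with 20 to 120 N. Pads are 22 mm wide; open, the fingers measure 114 mm over their backs; the gripper's body (76 mm by 85 mm) begins 54 mm behind the grasp point. The pads swing forward as they close: fully open they stand 13 mm farther back than shut.
Start: joints at [-1.479, 0.181, 1.607, -0, 1.354, -0.206], TCP at [168.731, -549.701, 231.288] pointing down, gripper open.
Joint ranges: [-2.99, 2.99], [-0.89, 2.07], [0.3, 2.58], [-1.14, 4.28], [0, 2.63], [-3.12, 3.12]. Speed limits (rad/s): [2.57, 2.57, 3.01, 3.14, 3.14, 3.14].

INTERFACE

Orientations are given as a rotation vector (axis times angle).
In Python, from cell import * gives the robot as it stands. The module is installed in compiled form; this text tells all that it offers.
- The arm moves only by the tool servo_tool, never from a script. Its argument "plan" is a list of rows, each a list of 2 entries, a list of its own where there are three numbers: the shift along the tool's x, y, z as a fraction of full scale, then the turn, a rotation vector about the tool's x, y, z as a fraction of full scale. In form: [[[tx, ty, tz], [wx, wy, wz]], ...]. A call has 1 to 5 rows; each row shifts and turns the commanded pose from where the row before left it, along the tool's axes as they then stand; what a row does not reach is not made up. Full scale, the value 1, is 250 mm for a shift and 2 rad for a turn. A row lasts 1/8 s, in which the tool goes at most 62.5 mm and 10.7 degrees, less where a joint would pass 70% of its speed; a pose out of reach is approached as far as the arm can. A call with a number of a shift or a turn outside -1 to 1 is refused whole. A call with a gripper value outside its range is refused whole. "fingers" is the gripper command: -1 is fully open, 1 is shut, values between are in proportion, set as the call begins (left out, the last holds). The fingers move at their own pace and stop on an object; "newtons" is the grip in N (left out, the last holds). Time passes only in rows, so rows that do not move let the fingers close. It gives the time, the measured TCP pose, the force, the opening and the grip force at its end, in the units of the state.
- state(): the state, without advancing time (a new reading comes with each control period).
- read_camera(name): name is "side" or "top" or "wrist"; returns the picture (420x560x3 uint8, blue, green, red); there is no depth.
- camera_model(name): a dict with "fx", "fy", "cx", "cy" (pixels), "k1" (the pictures are not rectified: a ray, as slopes to the right and down, at radius r is drawn at 1 + k1 r^2 times it, then the intrinsics apply), "world_from_camera" (4x4, takes a point from camera to world coordinates). Camera axes: x right, y down, z forward; pixel columns grow to the right and rows downward; lengths in mm; the calibration is good to about 2 mm. A picture is of the moment at which its call begins: read the wrist's pose just before it. camera_model takes no time and is no camera call; for the wrist camera it gives the pose at the moment of the call.
- hand_in(): hands the job in; it is judged then, once.
Trained networks look in the newest picture that a camera, given by its name, has taken for a name from the list of things; names that differ only in an ending like _2 or _b are one class to them, and where a whole thing is asked for, a point or a joint stands for the part that bears it (a point fixed in the world has none). Each returns a list of dicts, best first, with "score" (0 to 1); they miss things now and then, are a little off and sometimes report something else, mostly with a low value. They report only what shows in the picture. A call takes as long as a camera call. They do not tell look-alikes from the thing itself.
- spot_in(camera, query): "bbox" ([left, top, right, bottom] in pixels, round what is visible of it).
The state is a dict: "t": time; "joint_pos": joint angles; "joint_vel": joint speeds; "joint_torque": joint torques, N m; "ee_pos": TCP position; "ee_rot": TCP orientation; "wrist_force": force on the tool from outside, world axes, zero at the start; "wrist_torque": the same for the moment, N m; "grip_width": finger opening in mm; "finger_force": force on a finger pad.
Only numpy, scipy, OpenCV 4.12 (cv2) and the standard library are available. Lean on these libraries where they do the work, as an engineer would, in place of code of your own. Each camera call takes 0.05 s, during which the arm holds its last target. There are 200 camera calls.

TASK

On the pastry counter a slate board lies flat in the channel of the low steel rack, with no finger room beside it: slide it forward, towards the robot, until its brass-marked end sticks out about 5 cm past the rack's front edge while the board still lies on the rack, then pinch it by that end and lift it off. Lay it flat and straight on the dark wooden step, midway between the two chocolate tarts, with the brass-marked end again sticking out about 4 cm past the step's front edge, and let go of it. Set it down rather than dropping it, and leave those two tarts where they are.

Things in the scene. Friction and masses are not known exactly. Their poses are not given: they have to be found in the camera images.
- board: Loose dark slate board, 150 long x 56 wide x 8 mm thick, about 0.19 kg, flat in the rack's channel, its front end at first 8 to 20 mm behind the rack's front edge. Origin: centre of its underside. x runs along its length, away from the brass-marked end (roughly away from the robot at the start); z up. It balances at its middle: it tips once it overhangs by 75 mm.
- board_end (a point): Middle of the board's front end face (the end nearest the robot at the start, with a thin brass strip inlaid 9 mm from it), at mid thickness, 75 mm from the board's centre.
- rack: Fixed low steel rack, right or left: deck 75 mm above the table, 205 mm deep, 100 wide. A side rail 12 mm wide and 12 mm higher than the deck runs along each side, leaving a channel 76 mm wide, open at front and back; 35 to 47 mm of free deck lies behind the board at first. Origin: on the table under the middle of the front edge; x points back along the channel (front edge at x = 0), z up.
- step: Fixed dark wooden display step, a solid block 170 mm deep (front to back), 280 mm wide, its top 60 mm above the table. Origin: on the table under the middle of its front edge; x points back (front edge at x = 0), y to the left along the front, z up.
- tart_left: Loose square chocolate tart, 74 x 74 x 26 mm with a chocolate curl on top (41 mm high in all), standing on the step about 85 mm behind the front edge and about 90 mm to the left of its middle. Origin: centre of its underside.
- tart_right: The same kind of tart, about 90 mm to the right of the step's middle; the free gap between the two tarts is about 106 mm wide. Origin: centre of its underside.
Mind the look-alikes: they are no part of the job. What is shaped like the rack but blue is not meant.

How it is judged (in metres and radians):
On the way, in this order (a step that is already met when the one before it is completed fails the run):
1. the board lies level on the rack's deck with its brass-marked end 32 to 70 mm past the rack's front edge (x of board_end in the frame of rack between -0.07 and -0.032 m and z of board in the frame of rack between 0.072 and 0.079 m and angle between board's own z axis and vertical below 0.06 rad), for 0.2 s.
2. the fingers hold the board by that end, lifted clear of the rack (at least 25 mm above its deck) (height (world z) of each of board, board_end above 0.1 m and contact force between the fingers and board above 1 N and distance between the grasp point and board_end below 0.05 m), for 0.2 s.
At the end, for the whole second after the job is handed in: The board lies flat on the step and at rest, released, its centre within 20 mm of the step's middle line, straight with the step within 0.15 rad, its brass-marked end 20 to 62 mm past the step's front edge; the two tarts on the step are within 15 mm of where they stood (z of board in the frame of step between 0.057 and 0.064 m and angle between board's own z axis and vertical below 0.04 rad and x of board_end in the frame of step between -0.062 and -0.02 m and y of board in the frame of step between -0.02 and 0.02 m and x of board in the frame of step above 0 m and angle between the x axis of board and the x axis of step, either way round below 0.15 rad and linear speed of board below 0.01 m/s and angular speed of board below 0.1 rad/s and contact force between the fingers and board below 0.1 N and distance of each of tart_left, tart_right from where it was at the start of the episode below 0.015 m); the robot touches nothing.
It fails at once if a tart on the step is knocked: moved more than 20 mm or tipped by more than 0.3 rad (distance of any of tart_left, tart_right from where it was at the start of the episode above 0.02 m or angle between any of tart_left, tart_right's own z axis and vertical above 0.3 rad).
It fails at once if the board is dropped or thrown: it moves faster than 0.5 m/s while the fingers do not touch it (linear speed of board above 0.5 m/s and contact force between the fingers and board below 0.05 N).
It fails at once if the board falls to below the deck heights (its origin under 45 mm) (height (world z) of board below 0.045 m).
It also fails if it takes over 58 s, if anything falls off the work surface, if the arm or the gripper's body presses on something with over 40 N, if the wrist force passes 120 N, or if a joint passes its speed limit or range.

## Working session

There is one attempt and no reset: what is moved stays moved. The work goes in short steps, Python scripts to look and compute and a tool call to move; the robot and the scene stay as the last step left them, time stands still between calls to the robot, and variables do not carry over. Pictures are saved under pics/ and viewed, at most 14 in all, crops included, and the job is handed in when it is done.

Besides the shell and the picture viewer there is one more tool, called after "Request:" by a JSON object that holds its "op" and its "data", one argument or row to a line. servo_tool: Moves the arm, as the interface text tells. Shift numbers are shares of 250 mm and turn numbers shares of 2 rad, none past 1 either way. Its arguments: {"type":"object","properties":{"plan":{"type":"array"},"fingers":{"type":"number"},"newtons":{"type":"number"}},"required":["plan"]}

```bash
mkdir -p pics
cat > h.py <<'E'
from cell import *
import numpy as np, cv2
from scipy.spatial.transform import Rotation as R
def cam(n):
    m=camera_model(n); return m,np.array(m["world_from_camera"])
def toworld(n,uv,z,mt=None):
    m,T=mt or cam(n); K=np.array([[m["fx"],0,m["cx"]],[0,m["fy"],m["cy"]],[0,0,1.]])
    uv=np.array(uv,float).reshape(-1,2)
    p=np.c_[(uv[:,0]-m["cx"])/m["fx"],(uv[:,1]-m["cy"])/m["fy"]]
    q=p.copy()
    for _ in range(20): q=p/(1+m["k1"]*(q**2).sum(1,keepdims=True))
    d=np.c_[q,np.ones(len(q))]@T[:3,:3].T; o=T[:3,3]
    return o+d*((z-o[2])/d[:,2])[:,None]
def topix(n,P,mt=None):
    m,T=mt or cam(n); c=(np.array(P,float).reshape(-1,3)-T[:3,3])@T[:3,:3]
    s=c[:,:2]/c[:,2:]; s=s*(1+m["k1"]*(s**2).sum(1,keepdims=True))
    return s*[m["fx"],m["fy"]]+[m["cx"],m["cy"]]
E
python3 - <<'E'
from h import *
ims=[]
for n in("top","side"):
    im=read_camera(n); cv2.imwrite(f"pics/{n}0.png",im)
    print(n,np.round(cam(n)[1],2).tolist())
    for q in("board","rack","step","tart_left"):
        print(n,q,[(np.round(d["bbox"]).tolist(),round(d["score"],2)) for d in spot_in(n,q)[:3]])
s=state();print(s["t"],s["ee_rot"],s["wrist_force"])
try: print({k:s[k] for k in s if k not in("joint_torque",)})
except Exception as e: print(e)
E
```

```text
top [[0.06, -0.98, 0.21, 85.35], [-1.0, -0.06, 0.01, -9.36], [0.0, -0.21, -0.98, 1152.92], [0.0, 0.0, 0.0, 1.0]]
top board [([198.0, 84.0, 226.0, 147.0], 0.61)]
top rack [([138.0, 186.0, 199.0, 276.0], 0.98), ([193.0, 69.0, 240.0, 160.0], 0.67)]
top step []
top tart_left []
side [[0.77, -0.37, 0.52, -229.99], [-0.63, -0.43, 0.64, -703.11], [-0.01, -0.82, -0.57, 700.7], [0.0, 0.0, 0.0, 1.0]]
side board [([275.0, 149.0, 320.0, 173.0], 0.81)]
side rack [([266.0, 141.0, 338.0, 200.0], 0.69), ([272.0, 274.0, 394.0, 381.0], 0.6), ([344.0, 176.0, 384.0, 207.0], 0.6)]
side step [([327.0, 182.0, 440.0, 266.0], 0.65)]
side tart_left [([344.0, 177.0, 384.0, 209.0], 0.62)]
0.5 [-3.10676830e+00 -4.65993375e-01 -4.26095355e-06] [0.39165815 0.56139334 0.07663002]
{'t': 0.5, 'joint_pos': array([-1.47928827e+00,  1.80818915e-01,  1.60704274e+00, -1.38867849e-06,
        1.35380191e+00, -2.06257770e-01]), 'joint_vel': array([-9.77944422e-06, -1.06877481e-03, -1.85296832e-03,  5.95040477e-04,
        2.38196223e-04, -1.24470896e-04]), 'ee_pos': array([ 168.73504748, -549.67479028,  231.25712273]), 'ee_rot': array([-3.10676830e+00, -4.65993375e-01, -4.26095355e-06]), 'wrist_force': array([0.39165815, 0.56139334, 0.07663002]), 'wrist_torque': array([ 0.03996097, -0.00829223,  0.01569909]), 'finger_force': 0.0, 'grip_width': 85.51655638145174}
```

View pics/top0.png

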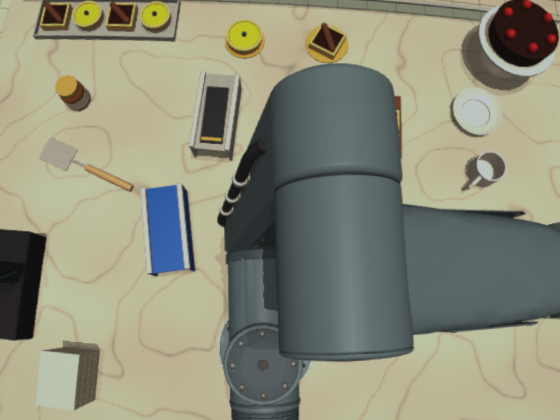

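View pics/side0.png

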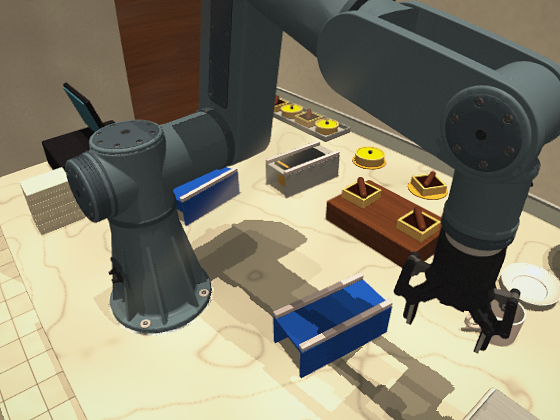

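Top: steel rack at about (193–240, 70–158) with the slate board in it, brass strip near (212,140). The blue rack is at (140–198, 186–275). The step is hidden under the arm in the top view. Side: step at (327–440, 182–266) with the tarts at (361,192) and (418,220).

Run:
```python
from h import *
im=cv2.imread("pics/top0.png"); c=cv2.resize(im[60:165,180:285],(800,600)[:1]*1+(600,) if 0 else (600,600),interpolation=cv2.INTER_CUBIC)
s2=cv2.imread("pics/side0.png")[165:275,315:455]; s2=cv2.resize(s2,None,fx=5,fy=5,interpolation=cv2.INTER_CUBIC)
cv2.imwrite("pics/topc.png",c); cv2.imwrite("pics/sidec.png",s2)
print(np.round(R.from_rotvec(state()["ee_rot"]).as_matrix(),3).tolist())
print(np.round(toworld("top",[[192,152],[233,157],[202,73],[241,76]],87)).tolist())
print(np.round(toworld("side",[[327,207],[411,266],[361,178],[440,236]],60)).tolist())
```

```text
[[0.956, 0.293, -0.0], [0.293, -0.956, 0.0], [0.0, -0.0, -1.0]]
[[449.0, 206.0, 87.0], [442.0, 106.0, 87.0], [661.0, 204.0, 87.0], [658.0, 104.0, 87.0]]
[[456.0, -55.0, 60.0], [437.0, -334.0, 60.0], [632.0, -13.0, 60.0], [576.0, -315.0, 60.0]]
```

View pics/topc.png

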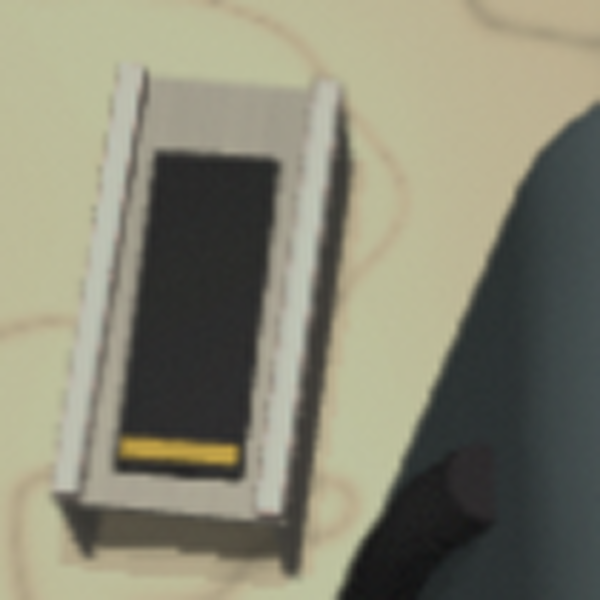

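View pics/sidec.png

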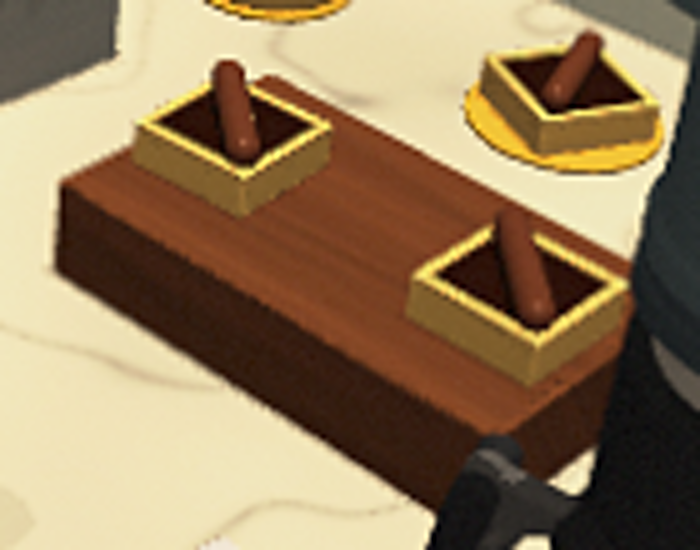

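Top crop: rail tops' outer corners at (55,492), (285,515), (120,65), (343,85); board corners at (115,468), (240,480), (152,152), (278,160). Side crop: step top corners front-left (62,183), front-right (505,438), back-left (268,77).

Run:
```python
from h import *
f=lambda a:(np.array(a)+0.5)/5.714-.5+[180,60]
g=lambda a:np.array(a)/5+[315,165]
r=toworld("top",f([[55,492],[285,515],[120,65],[343,85]]),87)
b=toworld("top",f([[115,468],[240,480],[152,152],[278,160]]),83)
s=toworld("side",g([[62,183],[505,438],[268,77]]),60)
for p in(r,b,s): print(np.round(p[:,:2],1).tolist())
def ax(p): d=(p[2]+p[3]-p[0]-p[1])[:2]; l=np.linalg.norm(d)/2; return np.degrees(np.arctan2(d[1],d[0])),l
print(ax(r),ax(b)); fr=(r[0]+r[1])/2
print("rackfront",fr,"board",b.mean(0))
d=s[0]-s[1]; print("step w",np.linalg.norm(d),np.degrees(np.arctan2(-d[0],d[1])),"mid",(s[0]+s[1])/2, "depth",np.linalg.norm(s[2]-s[0]))
```

```text
[[464.3, 214.8], [459.7, 116.1], [667.0, 208.0], [662.4, 107.9]]
[[478.0, 191.1], [475.6, 137.1], [627.0, 190.0], [626.1, 134.0]]
[[473.9, -37.6], [481.9, -313.9], [638.9, -35.6]]
(np.float64(-2.123491586500362), np.float64(202.85580616558545)) (np.float64(-0.7918721865085653), np.float64(149.7806188684086))
rackfront [461.96031705 165.46548996  87.        ] board [551.68725896 163.03050701  83.        ]
step w 276.4083240097614 1.641509258153521 mid [ 477.90754036 -175.78304199   60.        ] depth 164.93178865085983
```

Request:
{"op": "servo_tool", "data": {
  "plan": [
    [[0,0,0],[0,0,0.083]],
    [[0,0,0],[0,0,0.083]],
    [[0.12,-0.195,0],[0,0,0]],
    [[0.12,-0.195,0],[0,0,0]],
    [[0.12,-0.195,0],[0,0,0]]
  ],
  "fingers": 0.4
}}

```text
t: 1.12
ee_pos: [264.3, -405.2, 231.3]
ee_rot: [3.141, -0.055, 0.001]
wrist_force: [0.3, -0.2, 0.2]
grip_width: 25.9
finger_force: 0.0
```

Request:
{"op": "servo_tool", "data": {
  "plan": [
    [[0.12,-0.195,0],[0,0,0]],
    [[0.12,-0.195,0],[0,0,0]],
    [[0.12,-0.195,0],[0,0,0]],
    [[0.12,-0.195,0],[0,0,0]],
    [[0.12,-0.195,0],[0,0,0]]
  ]
}}

```text
t: 1.75
ee_pos: [422.8, -166.6, 231.7]
ee_rot: [3.14, -0.054, 0.002]
wrist_force: [1.2, -0.7, -0.3]
grip_width: 25.6
finger_force: 0.0
```

Request:
{"op": "servo_tool", "data": {
  "plan": [
    [[0.12,-0.195,0],[0,0,0]],
    [[0.12,-0.195,0],[0,0,0]],
    [[0.12,-0.195,0],[0,0,0]],
    [[0.12,-0.195,0],[0,0,0]],
    [[0,0,0],[0,0,0]]
  ]
}}

```text
t: 2.38
ee_pos: [549.7, 26.0, 231.1]
ee_rot: [-3.14, 0.046, -0.0]
wrist_force: [-0.4, -0.3, -1.4]
grip_width: 25.4
finger_force: 0.0
```

Request:
{"op": "servo_tool", "data": {
  "plan": [
    [[0.12,-0.185,0],[0,0,-0.003]],
    [[0.12,-0.185,0],[0,0,0]],
    [[0.12,-0.185,0],[0,0,0]],
    [[0,0,0],[0,0,0]]
  ]
}}

```text
t: 2.88
ee_pos: [643.4, 160.6, 230.3]
ee_rot: [-3.141, 0.04, 0.001]
wrist_force: [-0.9, -0.4, -1.4]
grip_width: 25.5
finger_force: 0.0
```

Run:
```python
from h import *
a=read_camera("top"); mt=cam("wrist"); s=state(); b=read_camera("wrist")
cv2.imwrite("pics/t1.png",a);cv2.imwrite("pics/w1.png",b)
np.save("w1T.npy",mt[1]); print(np.round(mt[1],2).tolist(),s["ee_pos"])
crop=cv2.resize(a[40:220,220:460],None,fx=2,fy=2,interpolation=cv2.INTER_CUBIC)
cv2.imwrite("pics/c1.png",np.hstack([cv2.resize(b,(400,300)),cv2.resize(a[40:220,225:465],(400,300),interpolation=cv2.INTER_CUBIC)]))
print(spot_in("wrist","board"))
```

```text
[[-0.03, -0.94, -0.33, 727.01], [-1.0, 0.03, 0.01, 156.61], [0.0, 0.33, -0.94, 372.75], [0.0, 0.0, 0.0, 1.0]] [642.64860976 158.99206209 230.3996406 ]
[{'bbox': [253.0, 203.8, 309.9, 335.9], 'score': 0.78}]
```

View pics/c1.png

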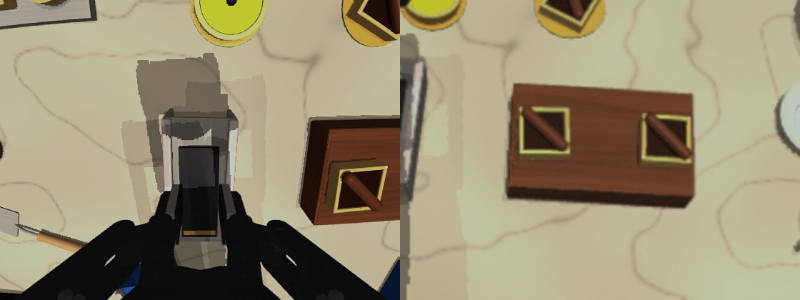

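Wrist half: rack ahead of the fingers, board back edge at row ~147 (cols 180–218), brass strip at (200,233). Top half: step top from (516,85) to (692,195), tarts at (544,131) and (667,138).

```bash
python3 - <<'E'
from h import *
g=lambda a:(np.array(a,float)-[400,0])/1.6667+[225,40]
# refine step by colour mask on full-res
a=cv2.imread("pics/t1.png")
s=toworld("top",g([[508,185],[692,197],[516,85],[693,94]]),60)
t=toworld("top",g([[544,131],[667,138]]),86)
print(np.round(s[:,:2],1).tolist(),np.round(t[:,:2],1).tolist())
mt=(camera_model("wrist"),np.load("w1T.npy"))
w=toworld("wrist",[[252,205],[306,205]],83,mt); print(np.round(w,1).tolist())
print(np.round(toworld("wrist",np.array([[160,115],[238,112]])*1.4,87,mt),1).tolist())
E
python3 - <<'E'
import cv2
a=cv2.imread("pics/t1.png")[85:165,275:425]; b=cv2.imread("pics/w1.png")[120:345,180:380]
import numpy as np
A=cv2.resize(a,None,fx=5,fy=5,interpolation=cv2.INTER_CUBIC)
B=cv2.resize(b,(355,400),interpolation=cv2.INTER_CUBIC)
cv2.imwrite("pics/c2.png",A)
E
```

```text
[[475.0, -30.0], [475.0, -305.7], [638.6, -33.7], [644.0, -308.8]] [[553.5, -78.2], [555.6, -261.5]]
[[629.0, 186.4, 83.0], [627.6, 134.4, 83.0]]
[[673.4, 209.1, 87.0], [674.4, 109.9, 87.0]]
```

View pics/c2.png

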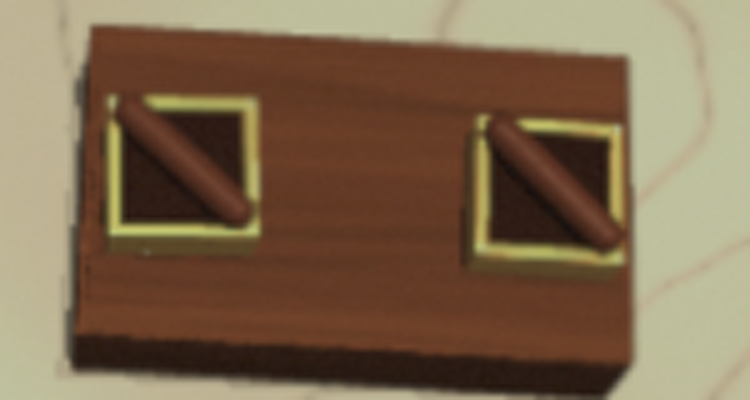

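Step top corners in this crop: FL (76,335), FR (632,363), BL (92,27), BR (628,57); tart tops centred at (183,167) and (549,190).

Run:
```python
from h import *
g=lambda a:(np.array(a,float)+.5)/5-.5+[275,85]
s=toworld("top",g([[76,335],[632,363],[92,27],[628,57]]),60)[:,:2]
t=toworld("top",g([[183,167],[549,190]]),86)[:,:2]
print(np.round(s,1).tolist(),np.round(t,1).tolist(),t.mean(0))
f=s[:2].mean(0);k=s[2:].mean(0);d=k-f;print(f,k,np.linalg.norm(d),np.degrees(np.arctan2(d[1],d[0])))
for i,j in((0,1),(2,3)): e=s[i]-s[j];print(np.linalg.norm(e),np.degrees(np.arctan2(-e[0],e[1])))
e=t[0]-t[1];print(np.linalg.norm(e),np.degrees(np.arctan2(-e[0],e[1])))
```

```text
[[473.5, -30.1], [477.8, -307.7], [641.1, -29.5], [645.0, -307.2]] [[555.1, -77.6], [555.9, -259.5]] [ 555.51748653 -168.55503796]
[ 475.62341808 -168.93141004] [ 643.05915019 -168.35875834] 167.43671137579705 0.195958158971726
277.66523698809243 0.8862437035935161
277.74757606056426 0.7969010716309004
181.8789458757319 0.2715707340460594
```

Request:
{"op": "servo_tool", "data": {
  "plan": [
    [[0.024,0,0.16],[0,0,0]],
    [[0,0,0.2],[0,0,0]],
    [[0,0,0.16],[0,0,0]],
    [[0,0,0.04],[0,0,0]],
    [[0,0,0],[0,0,0]]
  ]
}}

```text
t: 3.65
ee_pos: [648.8, 157.5, 92.0]
ee_rot: [3.141, -0.046, 0.0]
wrist_force: [0.0, 0.2, 0.2]
grip_width: 25.8
finger_force: 0.0
```

Request:
{"op": "servo_tool", "data": {
  "plan": [
    [[0,0,0.02],[0,0,0]],
    [[0,0,0.01],[0,0,0]],
    [[0,0,0.008],[0,0,0]],
    [[0,0,0],[0,0,0]]
  ]
}}

```text
t: 4.15
ee_pos: [648.6, 158.5, 81.9]
ee_rot: [3.141, -0.044, 0.0]
wrist_force: [-0.1, -0.5, -0.9]
grip_width: 25.8
finger_force: 0.0
```

Request:
{"op": "servo_tool", "data": {
  "plan": [
    [[0,0,0.008],[0,0,0]],
    [[0,0,0.008],[0,0,0]],
    [[0,0,0],[0,0,0]]
  ]
}}

```text
t: 4.53
ee_pos: [648.5, 158.4, 77.4]
ee_rot: [3.141, -0.044, -0.001]
wrist_force: [0.1, 0.3, -0.7]
grip_width: 25.5
finger_force: 0.0
```

Request:
{"op": "servo_tool", "data": {
  "plan": [
    [[-0.04,0,0],[0,0,0]],
    [[-0.04,0,0],[0,0,0]],
    [[-0.04,0,0],[0,0,0]],
    [[-0.04,0,0],[0,0,0]],
    [[0,0,0],[0,0,0]]
  ]
}}

```text
t: 5.15
ee_pos: [607.6, 159.7, 77.8]
ee_rot: [3.141, -0.044, -0.002]
wrist_force: [0.4, 0.4, 0.5]
grip_width: 25.4
finger_force: 0.0
```

```bash
cat > look.py <<'E'
import sys
from h import *
mt=cam("wrist"); b=read_camera("wrist"); cv2.imwrite(f"pics/{sys.argv[1]}.png",b)
print(state()["ee_pos"],spot_in("wrist","board"),spot_in("wrist","rack"))
hsv=cv2.cvtColor(b,cv2.COLOR_BGR2HSV); m=cv2.inRange(hsv,(15,120,80),(35,255,255)); m[:200]=0
n,l,st,c=cv2.connectedComponentsWithStats(m)
for i in range(1,n):
    if st[i][4]>40: print(st[i],c[i],np.round(toworld("wrist",c[i],83,mt),1))
E
python3 look.py w2
```

```text
[608.26607838 159.65405279  77.95102707] [{'bbox': [245.6, 291.0, 317.2, 381.0], 'score': 0.61}] [{'bbox': [166.8, 137.2, 395.8, 400.9], 'score': 0.66}]
[  0 407  22  13 137] [  8.52554745 414.83211679] [[502.3 344.9  83. ]]
```

View pics/w2.png

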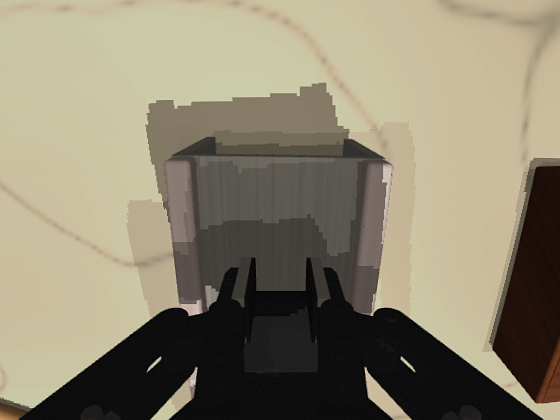

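The wrist view shows the board's back edge at row ~291, right between the fingertips, so the board is being pushed squarely. I'll keep going.

Request:
{"op": "servo_tool", "data": {
  "plan": [
    [[-0.035,0,0],[0,0,0]],
    [[-0.035,0,0],[0,0,0]],
    [[-0.035,0,0],[0,0,0]],
    [[-0.03,0,0],[0,0,0]],
    [[0,0,0],[0,0,0]]
  ]
}}

```text
t: 5.92
ee_pos: [573.7, 160.6, 77.6]
ee_rot: [3.141, -0.044, -0.002]
wrist_force: [-0.7, 0.2, 0.2]
grip_width: 25.6
finger_force: 0.0
```

Run:
```python
from h import *
mt=cam("wrist"); print(np.round(toworld("wrist",[[248,291],[317,291]],83,mt),1)); 
a=read_camera("top");cv2.imwrite("pics/t3.png",a);print([(d["bbox"],d["score"]) for q in("board","rack") for d in spot_in("top",q)])
b=read_camera("side");cv2.imwrite("pics/s3.png",b);print([(d["bbox"],d["score"]) for q in("board",) for d in spot_in("side",q)])
for n,i in(("top",a),("side",b)):
    m=cv2.inRange(cv2.cvtColor(i,cv2.COLOR_BGR2HSV),(15,120,80),(35,255,255)); k,l,st,c=cv2.connectedComponentsWithStats(m)
    for j in range(1,k):
        if st[j][4]>8: 
            w=toworld(n,c[j],83)[0]
            if 350<w[0]<550 and 50<w[1]<260: print(n,st[j],c[j],np.round(w,1))
A=cv2.resize(a[60:180,170:290],(400,400),interpolation=cv2.INTER_CUBIC);B=cv2.resize(b[110:230,230:350],(400,400),interpolation=cv2.INTER_CUBIC)
cv2.imwrite("pics/c3.png",np.hstack([A,B]))
```

```text
[[566.  177.1  83. ]
 [564.9 142.2  83. ]]
[([212.9, 108.2, 221.9, 172.7], 0.89), ([375.4, 222.0, 436.2, 314.3], 0.92)]
[([258.7, 153.7, 304.6, 179.4], 0.87)]
side [278 174   7  13  68] [281.07352941 179.39705882] [429.   97.2  83. ]
```

View pics/c3.png

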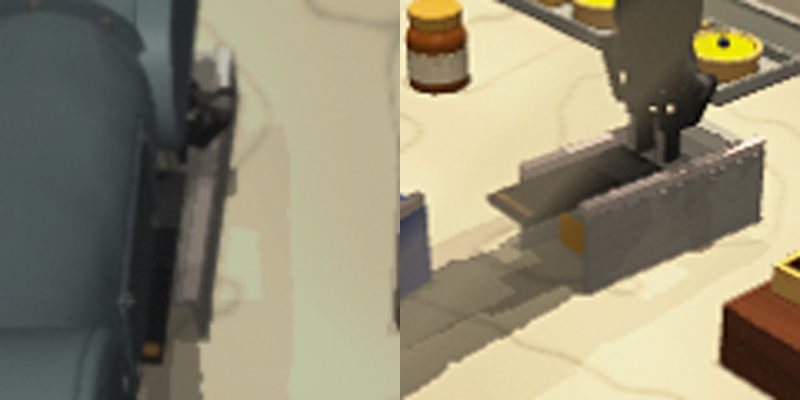

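Side half: board end protrudes past the rack front, end corners at (488,197) and (527,224), near rail front corner at about (583,212); the fingers are at its back end.

Run:
```python
from h import *
g=lambda a:np.array(a,float)/3.3333-.35+[230-120,110]
print(np.round(toworld("side",g([[488,197],[527,224]]),83),1),np.round(toworld("side",g([[583,212]]),87),1),np.round(toworld("side",g([[763,141]]),87),1))
print(np.round(toworld("top",np.array([[162,362]])/3.3333+[170,60],83),1))
```

```text
[[412.5 188.2  83. ]
 [409.8 131.2  83. ]] [[453.2 111.3  87. ]] [[659.6 104.8  87. ]]
[[411.7 138.6  83. ]]
```

Request:
{"op": "servo_tool", "data": {
  "plan": [
    [[0.04,0,0],[0,0,0]],
    [[0,0,-0.15],[0,0,0]],
    [[0,0,-0.2],[0,0,0]],
    [[-0.1,0,-0.2],[0,0,0]],
    [[-0.2,0,-0.05],[0,0,0]]
  ]
}}

```text
t: 6.8
ee_pos: [513.1, 162.2, 232.3]
ee_rot: [-3.14, 0.046, -0.013]
wrist_force: [-0.5, 0.6, -0.3]
grip_width: 25.8
finger_force: 0.0
```

Request:
{"op": "servo_tool", "data": {
  "plan": [
    [[-0.2,0,0],[0,0,0]],
    [[-0.11,0.008,0],[0,0,0]],
    [[0,0,0],[0,0,0]],
    [[0,0,0],[0,0,0]]
  ],
  "fingers": -1
}}

```text
t: 7.3
ee_pos: [433.7, 162.5, 228.4]
ee_rot: [-3.141, 0.045, -0.002]
wrist_force: [0.4, -0.3, -0.5]
grip_width: 85.4
finger_force: 0.0
```

```bash
python3 look.py w4; python3 -c "
from h import *
b=cv2.imread('pics/w4.png'); print(np.round(topix('wrist',[[412,189,83],[412,133,83],[421,161,83],[460,165,75]]),0).tolist())"
```

```text
[433.78324294 162.48272094 228.1589167 ] [{'bbox': [242.7, 45.6, 309.5, 215.8], 'score': 0.7}] [{'bbox': [214.5, 0.0, 341.0, 164.2], 'score': 0.95}, {'bbox': [546.5, 340.2, 560.0, 379.5], 'score': 0.86}, {'bbox': [127.9, 223.7, 270.3, 387.9], 'score': 0.72}]
[   8  200  110   36 1045] [ 66.46507177 214.82200957] [[416.7 376.5  83. ]]
[249 201  52   9 460] [274.69130435 205.06956522] [[420.6 168.1  83. ]]
[[253.0, 214.0], [311.0, 212.0], [282.0, 204.0], [277.0, 162.0]]
```

View pics/w4.png

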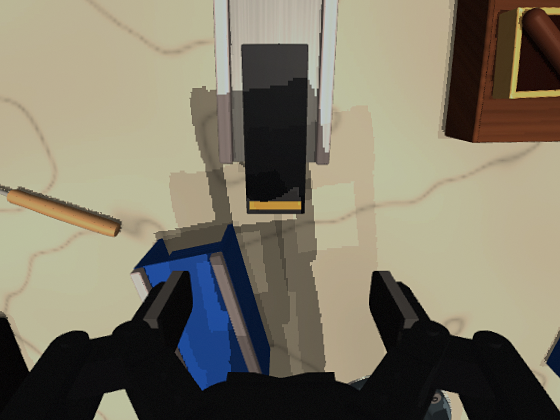

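Wrist view: brass strip centred at (275,205), board end overhanging beyond the rack front (row ~164). The blue rack's back corner (232,225) is near the left finger's descent, so I'll check that clearance.

Run:
```python
from h import *
print(np.round(toworld("wrist",[[232,225],[168,233],[133,270],[248,212],[303,212],[230,163],[318,163],[270,375]],87),1).tolist())
print(np.round(toworld("wrist",[[248,212],[303,212],[242,45],[307,45]],83),1).tolist())
```

```text
[[402.6, 209.8, 87.0], [395.9, 273.5, 87.0], [355.3, 316.8, 87.0], [415.5, 193.5, 87.0], [413.9, 141.3, 87.0], [463.0, 206.8, 87.0], [460.6, 127.4, 87.0], [209.4, 181.2, 87.0]]
[[414.0, 194.0, 83.0], [412.4, 141.0, 83.0], [560.6, 190.1, 83.0], [559.0, 136.4, 83.0]]
```

```bash
python3 -c "
import cell;print(getattr(cell,'hold_point_z',None),[k for k in dir(cell) if not k.startswith('_')])"
```

```text
-18.700000000000003 ['IKError', 'camera_model', 'hand_in', 'hold_point_z', 'read_camera', 'spot_in', 'state']
```

Request:
{"op": "servo_tool", "data": {
  "plan": [
    [[0,-0.02,0.15],[0,0,0]],
    [[0,0,0.2],[0,0,0]],
    [[0,0,0.13],[0,0,0]],
    [[0,0,0],[0,0,0]]
  ]
}}

```text
t: 7.95
ee_pos: [430.7, 167.2, 105.2]
ee_rot: [3.14, -0.045, -0.01]
wrist_force: [-0.2, 0.2, 0.6]
grip_width: 85.6
finger_force: 0.0
```

Request:
{"op": "servo_tool", "data": {
  "plan": [
    [[0.008,0,0.08],[0,0,0]],
    [[0,0,0.08],[0,0,0]],
    [[0,0,0.034],[0,0,0]],
    [[0,0,0],[0,0,0]]
  ]
}}

```text
t: 8.45
ee_pos: [435.2, 167.5, 59.9]
ee_rot: [-3.141, 0.044, -0.001]
wrist_force: [0.3, 0.6, -0.0]
grip_width: 85.2
finger_force: 0.0
```

Request:
{"op": "servo_tool", "data": {
  "plan": [
    [[0,0,0],[0,0,0]],
    [[0,0,0],[0,0,0]],
    [[0,0,0],[0,0,0]],
    [[0,0,0],[0,0,0]]
  ],
  "fingers": 1,
  "newtons": 90
}}

```text
t: 8.95
ee_pos: [435.4, 167.6, 60.5]
ee_rot: [-3.141, 0.044, -0.003]
wrist_force: [-1.6, 0.0, 5.8]
grip_width: 53.7
finger_force: 93.0
```

Request:
{"op": "servo_tool", "data": {
  "plan": [
    [[0,0,-0.02],[0,0,0]],
    [[0,0,-0.04],[0,0,0]],
    [[0,0,-0.06],[0,0,0]],
    [[0,0,-0.08],[0,0,0]],
    [[0,0,0],[0,0,0]]
  ]
}}

```text
t: 9.57
ee_pos: [436.3, 167.7, 111.5]
ee_rot: [-3.141, 0.044, -0.007]
wrist_force: [0.5, -0.3, -2.2]
grip_width: 53.8
finger_force: 94.8
```

Request:
{"op": "servo_tool", "data": {
  "plan": [
    [[0,0,-0.08],[0,0,0]],
    [[0,0,-0.08],[0,0,0]],
    [[0,0,-0.08],[0,0,0]],
    [[0,0,0],[0,0,0]]
  ]
}}

```text
t: 10.07
ee_pos: [435.5, 167.6, 170.3]
ee_rot: [-3.141, 0.044, -0.004]
wrist_force: [-0.2, 0.5, -2.0]
grip_width: 53.8
finger_force: 95.3
```

```bash
python3 look.py w5
python3 - <<'E'
from h import *
b=read_camera("side"); w=cv2.imread("pics/w5.png")
cv2.imwrite("pics/c5.png",np.hstack([cv2.resize(w,(400,300)),cv2.resize(b[60:210,200:400],(400,300),interpolation=cv2.INTER_CUBIC)]))
E
```

```text
[434.67277058 167.49020757 169.12890205] [{'bbox': [204.0, 1.1, 364.4, 341.1], 'score': 0.88}] []
[  0 213 100  44 823] [ 49.        234.2563791] [[422.4 357.7  83. ]]
[  0 227  94  33 196] [ 46.10204082 244.08163265] [[413.6 362.9  83. ]]
[ 226  316  110   15 1613] [280.77061376 323.03905766] [[331.8 170.1  83. ]]
```

View pics/c5.png

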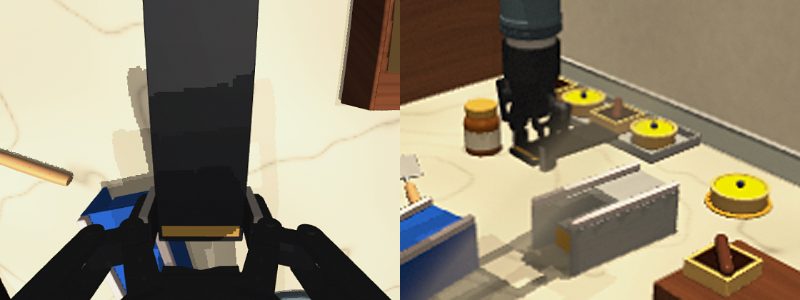

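Board is held level in the grip, square between the pads. Now carry it over to the step.

Request:
{"op": "servo_tool", "data": {
  "plan": [
    [[0.016,0.06,0],[0,0,-0.009]],
    [[0.016,0.12,0],[0,0,-0.009]],
    [[0.016,0.16,0],[0,0,0]],
    [[0.016,0.16,0],[0,0,0]],
    [[0.016,0.16,0],[0,0,0]]
  ]
}}

```text
t: 10.9
ee_pos: [454.2, 1.4, 168.3]
ee_rot: [-3.141, -0.012, 0.002]
wrist_force: [0.7, 0.4, -2.3]
grip_width: 53.7
finger_force: 95.2
```

Request:
{"op": "servo_tool", "data": {
  "plan": [
    [[0,0.16,0],[0,0,0]],
    [[0,0.16,0],[0,0,0]],
    [[0,0.16,0],[0,0,0]],
    [[0,0.12,0],[0,0,0]],
    [[0,0.06,0],[0,0,0]]
  ]
}}

```text
t: 11.52
ee_pos: [455.5, -163.7, 168.3]
ee_rot: [-3.141, -0.01, 0.002]
wrist_force: [-0.1, 0.6, -3.1]
grip_width: 53.9
finger_force: 95.3
```

Request:
{"op": "servo_tool", "data": {
  "plan": [
    [[0,0,0],[0,0,0]],
    [[0,0,0],[0,0,0]],
    [[0,0,0],[0,0,0]]
  ]
}}

```text
t: 11.9
ee_pos: [456.1, -161.5, 169.2]
ee_rot: [-3.141, -0.014, 0.0]
wrist_force: [-0.6, 0.3, -1.3]
grip_width: 53.7
finger_force: 95.3
```

Run:
```python
from h import *
mt=cam("wrist");w=read_camera("wrist");s=state();print(s["ee_pos"],s["ee_rot"],s["finger_force"]); cv2.imwrite("pics/w6.png",w)
print(np.round(mt[1],3).tolist())
print([(np.round(d["bbox"]).tolist(),d["score"]) for q in("board","tart_left","step") for d in spot_in("wrist",q)])
```

```text
[ 456.12090311 -161.56628528  169.24645187] [-3.14131026e+00 -1.42969571e-02  1.08647445e-04] 95.2607774734497
[[0.008, -0.944, -0.33, 540.303], [-1.0, -0.007, -0.003, -160.921], [0.0, 0.33, -0.944, 311.642], [0.0, 0.0, 0.0, 1.0]]
[([200.0, 0.0, 366.0, 343.0], 0.58), ([90.0, 13.0, 207.0, 137.0], 0.88), ([101.0, 2.0, 484.0, 187.0], 0.65)]
```

View pics/w6.png

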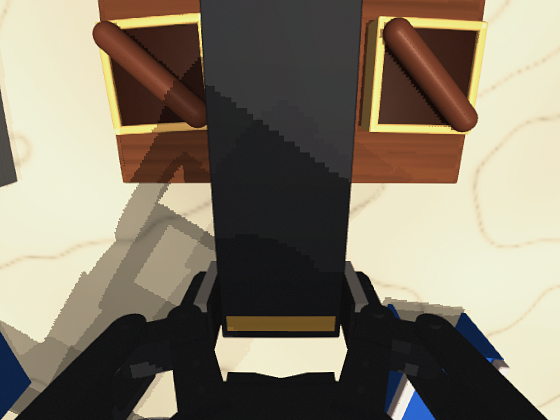

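Wrist view: step front edge at row ~183 from (123) to (461); tarts' left/right outer lower corners at (118,132) and (476,132); board held between, end at row 335.

Run:
```python
from h import *
print(np.round(toworld("wrist",[[123,183],[461,183]],60),1).tolist())
print(np.round(toworld("wrist",[[118,132],[476,132],[368,131]],86),1).tolist())
print(np.round(toworld("wrist",[[223,335],[339,335]],193),1).tolist(),np.round(toworld("wrist",[[201,0],[360,0]],193),1).tolist())
```

```text
[[473.3, -31.3, 60.0], [475.5, -313.2, 60.0]]
[[517.6, -46.6, 86.0], [520.0, -301.7, 86.0], [519.0, -223.2, 86.0]]
[[435.6, -135.5, 193.0], [436.0, -189.8, 193.0]] [[571.7, -135.0, 193.0], [572.1, -187.8, 193.0]]
```

Request:
{"op": "servo_tool", "data": {
  "plan": [
    [[-0.008,0.017,0.04],[0,0,0]],
    [[-0.008,0.017,0.1],[0,0,0]],
    [[0,0,0.12],[0,0,0]],
    [[0,0,0.1],[0,0,0]],
    [[0,0,0.06],[0,0,0]]
  ]
}}

```text
t: 12.72
ee_pos: [451.2, -170.7, 62.5]
ee_rot: [-3.14, -0.012, 0.003]
wrist_force: [0.1, 0.1, -2.9]
grip_width: 53.8
finger_force: 95.2
```

Request:
{"op": "servo_tool", "data": {
  "plan": [
    [[0,0,0.03],[0,0,0]],
    [[0,0,0],[0,0,0]],
    [[0,0,0],[0,0,0]]
  ]
}}

```text
t: 13.1
ee_pos: [452.8, -171.5, 57.6]
ee_rot: [3.141, 0.012, 0.002]
wrist_force: [0.1, 0.2, -2.2]
grip_width: 54.0
finger_force: 95.2
```

Request:
{"op": "servo_tool", "data": {
  "plan": [
    [[0,0,0.016],[0,0,0]],
    [[0,0,0.012],[0,0,0]],
    [[0,0,0],[0,0,0]],
    [[0,0,0],[0,0,0]]
  ]
}}

```text
t: 13.6
ee_pos: [452.2, -171.1, 49.8]
ee_rot: [-3.142, -0.012, -0.0]
wrist_force: [-0.2, 0.2, -2.7]
grip_width: 53.9
finger_force: 95.3
```

Request:
{"op": "servo_tool", "data": {
  "plan": [
    [[0,0,0.008],[0,0,0]],
    [[0,0,0],[0,0,0]],
    [[0,0,0],[0,0,0]]
  ]
}}

```text
t: 13.98
ee_pos: [452.1, -171.1, 47.8]
ee_rot: [-3.142, -0.012, 0.0]
wrist_force: [-0.0, 0.2, -2.0]
grip_width: 54.1
finger_force: 95.3
```

Request:
{"op": "servo_tool", "data": {
  "plan": [
    [[0,0,0.006],[0,0,0]],
    [[0,0,0],[0,0,0]],
    [[0,0,0],[0,0,0]]
  ]
}}

```text
t: 14.35
ee_pos: [452.2, -171.2, 46.4]
ee_rot: [3.141, 0.012, 0.0]
wrist_force: [0.5, -0.6, -1.4]
grip_width: 53.7
finger_force: 95.3
```

Request:
{"op": "servo_tool", "data": {
  "plan": [
    [[0,0,0.005],[0,0,0]],
    [[0,0,0],[0,0,0]],
    [[0,0,0],[0,0,0]]
  ]
}}

```text
t: 14.72
ee_pos: [452.3, -171.2, 45.7]
ee_rot: [3.141, 0.013, 0.0]
wrist_force: [-3.2, 1.2, 6.7]
grip_width: 53.9
finger_force: 96.2
```

Contact felt (+6.7 N), so the board is down on the step. Release, opening only part way.

Request:
{"op": "servo_tool", "data": {
  "plan": [
    [[0,0,0],[0,0,0]],
    [[0,0,0],[0,0,0]]
  ],
  "newtons": 20
}}

```text
t: 14.98
ee_pos: [452.3, -171.2, 45.7]
ee_rot: [3.141, 0.012, 0.0]
wrist_force: [-4.3, 1.4, 6.9]
grip_width: 53.9
finger_force: 96.2
```

Request:
{"op": "servo_tool", "data": {
  "plan": [
    [[0,0,0],[0,0,0]],
    [[0,0,0],[0,0,0]],
    [[0,0,0],[0,0,0]]
  ],
  "fingers": -0.8
}}

```text
t: 15.35
ee_pos: [452.2, -171.1, 45.0]
ee_rot: [3.142, 0.012, 0.0]
wrist_force: [0.4, 0.9, 0.8]
grip_width: 77.3
finger_force: 0.0
```

Request:
{"op": "servo_tool", "data": {
  "plan": [
    [[0,0,-0.04],[0,0,0]],
    [[0,0,-0.1],[0,0,0]],
    [[0,0,-0.2],[0,0,0]],
    [[-0.1,0,-0.2],[0,0,0]],
    [[0,0,0],[0,0,0]]
  ]
}}

```text
t: 15.98
ee_pos: [428.8, -172.9, 185.1]
ee_rot: [3.136, 0.012, 0.011]
wrist_force: [0.9, 0.2, 0.7]
grip_width: 77.0
finger_force: 0.0
```

```bash
python3 look.py w7
python3 - <<'E'
from h import *
a=read_camera("side"); w=cv2.imread("pics/w7.png")
cv2.imwrite("pics/c7.png",np.hstack([cv2.resize(w,(400,300)),cv2.resize(a[150:285,300:480],(400,300),interpolation=cv2.INTER_CUBIC)]))
E
```

```text
[ 428.08041174 -172.16656442  182.71021852] [{'bbox': [242.6, 9.6, 316.7, 205.0], 'score': 0.57}] [{'bbox': [2.0, 321.9, 23.5, 389.6], 'score': 0.61}, {'bbox': [2.0, 89.3, 13.6, 158.6], 'score': 0.58}, {'bbox': [345.0, 286.4, 496.8, 420.0], 'score': 0.57}]
```

View pics/c7.png

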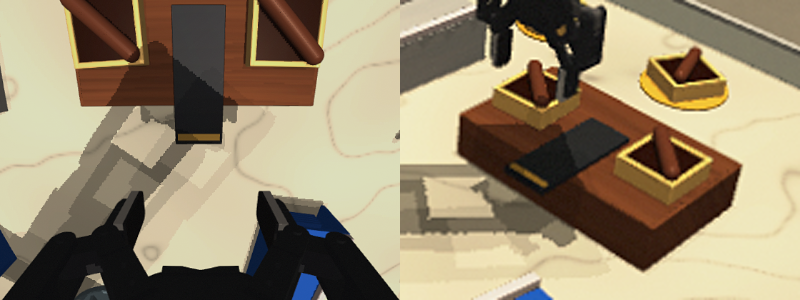

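The board lies flat on the step, midway between the tarts, with its brass end at (198,140) past the step's front edge at row ~106. I'll check the numbers before handing in.

Run:
```python
from h import *
k=1.4
e=toworld("wrist",np.array([[177,143],[222,143],[172,4],[226,4]])*k,68)[:,:2]; s=toworld("wrist",np.array([[81,106],[313,104]])*k,60)[:,:2]
print(np.round(e,1).tolist(),np.round(s,1).tolist())
ov=s.mean(0)[0]-e[:2].mean(0)[0]; dy=e.mean(0)[1]-s.mean(0)[1]; print(ov,dy)
if 25<ov<57 and abs(dy)<14: print(hand_in())
```

```text
[[428.8, -143.5], [429.1, -196.4], [573.7, -141.9], [574.0, -195.4]] [[471.0, -31.1], [475.0, -301.8]]
44.10236566150178 -2.90197873128335
the job is handed in; nothing more can be done
None
```

The board lies flat and released on the step midway between the tarts (about 3 mm off the middle line), its brass end about 44 mm past the front edge by the wrist camera, and the job is handed in (no verdict was returned).

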